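Shut the vial box on the balance, lift it off and hold it level

ROBOT

A 6-joint arm with a two-finger parallel gripper is mounted at the origin on the work surface. World frame = base frame: x ahead of the robot, y to its left, z up, the work surface at z = 0. Lengths are in mm, angles in rad, forces in N, time in s.
With the tool pointing down it reaches from about 350 to 975 mm from the base axis. Payload 4.9 kg.
Tool frame: the origin (TCP) lies at the very end of the fingers, on their centre line; the grasp point (between the pads) lies 19 mm behind it; z points along the fingers, y is the line along which they close (so a half turn about z gives the same grasp; the last joint's range is limited). The gripper opens to 85 mm and grips with 20 to 120 N. Pads are 22 mm wide; open, the fingers measure 114 mm over their backs; the gripper's body (76 mm by 85 mm) begins 54 mm behind the grasp point. The pads swing forward as they close: fully open they stand 13 mm farther back than shut.
Start: joints at [1.18, 0.053, 1.613, -0, 1.476, -0.119], TCP at [167.781, 602.039, 231.304] pointing down, gripper open.
Joint ranges: [-3.01, 3.01], [-1.01, 2.22], [0.06, 2.58], [-1.02, 4.17], [0.09, 2.62], [-3.14, 3.14]. Speed limits (rad/s): [2.57, 2.57, 3.14, 3.14, 3.14, 3.14].

INTERFACE

Orientations are given as a unit quaternion [w, x, y, z].
In Python, from rig import manip gives the robot as it stands.
- The arm moves only by the shell command python3 -m handwheel 'ROWS'. ROWS is JSON, a list of rows, each an object with "delta_pos": the shift along the world's x, y, z scaled (see below), a list of three; "rot": the turn, a rotation vector about the world's x, y, z scaled (see below), a list of three; "gripper": the closure, from -1 (fully open) to 1 (shut). A call has 1 to 5 rows; each row is the pose to reach, as a shift and turn from the pose commanded when the call began, turning the shorter way round; what a row does not reach only later rows make up. The controller multiplies each number of a shift by 0.15 m and each number of a turn by pi rad. A row lasts 1/12 s, in which the tool goes at most 41.7 mm and 7.16 degrees, less where a joint would pass 70% of its speed; a pose out of reach is approached as far as the arm can. A call with a number of a shift or a turn outside -1 to 1 is refused whole. A call with a gripper value outside its range is refused whole. The fingers move at their own pace and stop on an object; the grip force is fixed at half the most. Time passes only in rows, so rows that repeat a pose let the fingers close. It gives the time, the measured TCP pose, the force, the opening and the grip force at its end, in the units of the state.
- manip.sense(): the state, without advancing time (a new reading comes with each control period).
- manip.camera(name): name is "scene" or "top" or "wrist"; returns a dict with "frame" (480x640x3 uint8, red, green, blue), "intrinsics" (3x3 intrinsics, pixels), "D" ([k1, k2, p1, p2, k3] as OpenCV has them; the pictures are not rectified), "position" and "rotation" of the camera in the world; the wrist camera has in their place "T_tool_cam" (4x4, takes a point from camera to tool coordinates, whose origin is the TCP and whose axes are the flange's). Camera axes: x right, y down, z forward; pixel columns grow to the right and rows downward; lengths in mm; the calibration is good to about 2 mm. A picture is of the moment at which its call begins: read the wrist's pose just before it. There is no depth.
- manip.close_job(): hands the job in; it is judged then, once.
Trained networks look in the newest picture that a camera, given by its name, has taken for a name from the list of things; names that differ only in an ending like _2 or _b are one class to them, and where a whole thing is asked for, a point or a joint stands for the part that bears it (a point fixed in the world has none). Each returns a list of dicts, best first, with "score" (0 to 1); they miss things now and then, are a little off and sometimes report something else, mostly with a low value. They report only what shows in the picture. A call takes as long as a camera call. They do not tell look-alikes from the thing itself.
- manip.look_for(target, camera): "point" ([x, y, z] in mm, in world coordinates, good to about 4 mm: the middle of the surface that is visible of it).
- manip.landmark_of(target, camera): "point" ([x, y, z] in mm, in world coordinates, good to about 4 mm: a listed point, or the origin of a listed thing).
The state is a dict: "clock": time; "q": joint angles; "qd": joint speeds; "tau": joint torques, N m; "tcp_pos": TCP position; "orientation": TCP orientation; "ft_force": force on the tool from outside, world axes, zero at the start; "ft_torque": the same for the moment, N m; "opening": opening from 0.0 (shut) to 1.0 (fully open); "grip_force": force on a finger pad.
Only numpy, scipy, OpenCV 4.12 (cv2) and the standard library are available. Lean on these libraries where they do the work, as an engineer would, in place of code of your own. Each camera call takes 0.05 s, during which the arm holds its last target. There are 200 camera calls.

TASK

The white vial box stands open on the pan of the laboratory balance: swing its lid fully shut, so that the tab drops behind the front rim, while the box still stands on the pan. Then grip the closed box by its two long side walls, lift it straight up about 8 cm clear of the pan so that the balance can be zeroed under it, and finish while still holding it there, level and steady, with the lid shut. Never tip the box far over, and leave the wash bottle, the dish and the tube rack where they stand.

Things in the scene. Friction and masses are not known exactly. Their poses are not given: they have to be found in the camera images.
- vial_box: White plastic box, 96 mm long (its x), 58 mm wide (its y), 60 mm high without lid, walls 3 mm, with eight vials fixed inside, tops 45 mm above its underside. Origin: centre of its underside, z up. Its lid is hinged on top of its short +x end; the -x end is the front. Stands on the pan, its x within 0.8 rad of world +x. Mass 0.23 to 0.43 kg; centre of mass within 4 mm of its middle in x and y.
- grip (a point): Middle of the box, 42 mm above its underside: with the lid shut, a good place to hold it from above, fingers closing along the box's y on the two long side walls (58 mm apart, rigid; 20 to 60 N is safe). Nothing stands beside these walls above the pan.
- vial_box_lid (a joint): Lid angle in rad: 0 = fully shut (stop), 1.57 = upright, above that leaning back; starts at 1.6 to 2.0, stop at 2.1. White flap, 100 mm from hinge to free edge, 56 mm wide, 4 mm thick; shut, its top is 64 mm above the box's underside; a 12 mm tab at its edge points into the box. Hinge friction (0.025 N m) keeps it at any angle. Push its outer face towards the box's -x, then down.
- lid_hinge (a point): Middle of the lid's hinge line, on the box: 50 mm along +x and 60 mm above the box's origin. The hinge line runs along the box's y.
- lid_edge (a point): Middle of the lid's free edge, moving with the lid; 100 mm from the hinge line.
- balance: Grey laboratory balance, fixed; housing about 270 by 200 mm, up to 60 mm high (75 mm at its blue key panel, which lies on its -x side, 80 to 170 mm from the pan's centre). Origin: at bench level straight under the centre of the pan; z up.
- pan (a point): Centre of the top face of the balance's round dark steel pan, 150 mm across, 85 mm above the bench. The box starts on it, at most about 15 mm off-centre.
- wash_bottle: Bystander: upright capped bottle, 64 mm across, 150 mm high, on the bench beside the balance. Origin: centre of its underside.
- dish: Bystander: shallow round culture dish, 90 mm across, 15 mm high, on the bench beside the balance. Origin: centre of its underside.
- tube_rack: Bystander: empty blue tube rack, 200 by 65 by 68 mm, on the bench to one side. Origin: centre of its underside.
Not all that is in view belongs to the job. Leave any green or pink look-alike of the vial_box alone.

How it is judged (in metres and radians):
On the way, in this order (a step that is already met when the one before it is completed fails the run):
1. the lid is fully shut while the box stands on the pan (value of joint vial_box_lid below 0.06 rad and z of vial_box in the frame of pan below 0.006 m and horizontal distance between vial_box and pan below 0.05 m), for 0.2 s.
2. the closed box is lifted clear of the pan in the fingers (z of vial_box in the frame of pan above 0.05 m and value of joint vial_box_lid below 0.06 rad and contact force between vial_box and the fingers above 1 N), for 0.2 s.
At the end, for the whole second after the job is handed in: The robot holds the box in its fingers, its underside 50 to 120 mm above the pan and its middle within 50 mm of the pan's centre line, level within 0.09 rad (5 degrees), at rest (under 20 mm/s and 0.15 rad/s), lid shut (under 0.06 rad), not touching the balance (all of step 2 and z of vial_box in the frame of pan below 0.12 m and horizontal distance between vial_box and pan below 0.05 m and angle between vial_box's own z axis and vertical below 0.09 rad and linear speed of vial_box below 0.02 m/s and angular speed of vial_box below 0.15 rad/s and contact force between vial_box and balance below 0.05 N); the arm keeps its last pose, push and grip.
It fails at once if the box is tipped far over (more than 0.35 rad) (angle between vial_box's own z axis and vertical above 0.35 rad).
It fails at once if the wash bottle is moved (distance of wash_bottle from where it was at the start of the episode above 0.02 m).
It fails at once if the dish is moved (distance of dish from where it was at the start of the episode above 0.02 m).
It fails at once if the tube rack is moved (distance of tube_rack from where it was at the start of the episode above 0.02 m).
It also fails if it takes over 43 s, if anything falls off the work surface, if the arm or the gripper's body presses on something with over 40 N, if the wrist force passes 120 N, or if a joint passes its speed limit or range.

## Working session

There is one attempt and no reset: what is moved stays moved. The work goes in short steps, Python scripts to look and compute and a shell command to move; the robot and the scene stay as the last step left them, time stands still between calls to the robot, and variables do not carry over. Pictures are saved under pics/ and viewed, at most 10 in all, crops included, and the job is handed in when it is done.

```bash
mkdir -p pics; cat > h.py <<'E'
from rig import manip
import numpy as np, cv2
def shot(cam,fn):
    c=manip.camera(cam); cv2.imwrite('pics/'+fn,cv2.cvtColor(c['frame'],cv2.COLOR_RGB2BGR)); return c
def proj(c,P):
    R=np.array(c['rotation']).reshape(3,3); t=np.array(c['position'])
    r,_=cv2.Rodrigues(R.T); return cv2.projectPoints(np.array(P,float).reshape(-1,3),r,-R.T@t,np.array(c['intrinsics']),np.array(c['D']))[0][:,0]
E
python3 - <<'E'
from h import *
s=manip.sense(); print(s['clock'],s['tcp_pos'],s['orientation'],s['opening'],s['ft_force'])
for cam in ('scene','top'):
    c=shot(cam,cam+'1.png'); print(cam,np.round(c['position']),np.round(c['rotation'],3).tolist())
    for n in ('vial_box','grip','lid_hinge','lid_edge','pan','balance','wash_bottle','dish','tube_rack'):
        for d in manip.landmark_of(n,cam)[:3]: print(n,np.round(d['point']),round(d['score'],2),np.round(proj(c,d['point'])))
E
python3 -c "
import cv2,numpy as np
"
```

```text
0.0 [167.57053969 601.48557515 230.06966129] [-2.54259552e-04  1.35498901e-01  9.90776983e-01 -9.75904535e-04] 0.999550921910752 [ 0.42100271 -0.77843202 -0.06310927]
scene [1159. -700.  796.] [-0.443, 0.841, 0.28, -0.134]Traceback (most recent call last):
  File "<stdin>", line 6, in <module>
  File "h.py", line 6, in proj
    R=np.array(c['rotation']).reshape(3,3); t=np.array(c['position'])
ValueError: cannot reshape array of size 4 into shape (3,3)
```

View pics/scene1.png

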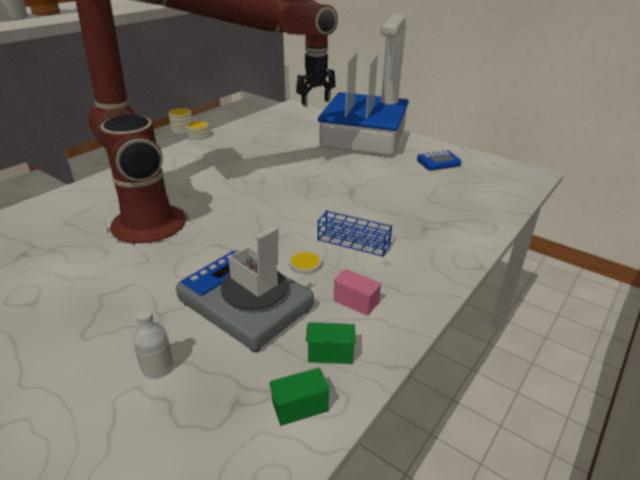

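The scene view shows the white open box on the balance pan at about (255,268), with its lid upright at (267,250). The green boxes at (331,342) and (300,395) and the pink one at (357,291) are look-alikes. The wash bottle is at (153,348), the dish at (305,262) and the rack at (354,233). The camera rotation is a quaternion, so I'll fix the helper.

```bash
sed -i "s/R=np.array(c\['rotation'\]).reshape(3,3)/R=Rot.from_quat(np.array(c['rotation'])[[1,2,3,0]]).as_matrix()/; 1i from scipy.spatial.transform import Rotation as Rot" h.py
python3 - <<'E'
from h import *
for cam in ('scene','top'):
    c=shot(cam,cam+'1.png'); print(cam)
    for n in ('vial_box','grip','lid_hinge','lid_edge','pan','balance','wash_bottle','dish','tube_rack'):
        for d in manip.landmark_of(n,cam)[:3]: print(n,np.round(d['point']),round(d['score'],2),np.round(proj(c,d['point'])))
    p=manip.landmark_of('lid_hinge',cam); 
    u=proj(c,p[0]['point'])[0].astype(int) if p else (320,240)
    x=max(u[0]-80,0);y=max(u[1]-60,0); im=cv2.imread('pics/%s1.png'%cam)
    cv2.imwrite('pics/%s_crop.png'%cam,cv2.resize(im[y:y+120,x:x+160],(800,600),interpolation=cv2.INTER_CUBIC)); print('crop',x,y)
E
```

```text
scene
vial_box [736. -93.   0.] 0.86 [[329. 354.]]
vial_box [515. -83.  83.] 0.79 [[254. 282.]]
vial_box [692.  87.   1.] 0.69 [[357. 302.]]
grip [ 771. -231.   41.] 0.87 [[301. 391.]]
grip [736. -90.  37.] 0.7 [[330. 341.]]
grip [517. -84. 127.] 0.63 [[253. 267.]]
lid_hinge [ 746. -280.   60.] 0.92 [[273. 394.]]
lid_hinge [562. -92. 144.] 0.61 [[266. 271.]]
lid_hinge [ 697. -119.   58.] 0.59 [[307. 334.]]
lid_edge [779. -57.  58.] 0.97 [[356. 334.]]
lid_edge [ 802. -192.   59.] 0.85 [[326. 379.]]
lid_edge [572. -87. 244.] 0.8 [[268. 233.]]
pan [520. -94.  87.] 0.94 [[253. 284.]]
balance [526. -95.   2.] 0.74 [[256. 313.]]
wash_bottle [ 477. -337.    2.] 0.85 [[158. 367.]]
wash_bottle [520. -96.  86.] 0.23 [[252. 285.]]
dish [497. 129.   4.] 0.59 [[305. 263.]]
tube_rack [540. 291.   2.] 0.67 [[352. 243.]]
tube_rack [497. 130.   4.] 0.51 [[306. 263.]]
crop 193 334
top
vial_box [745. -90.   2.] 0.92 [[410. 180.]]
vial_box [688.  88.  -4.] 0.71 [[336. 205.]]
vial_box [516. -84.  84.] 0.7 [[418. 271.]]
grip [518. -82. 128.] 0.98 [[421. 268.]]
grip [737. -94.  43.] 0.86 [[415. 178.]]
grip [ 775. -239.   42.] 0.69 [[475. 162.]]
lid_hinge [ 696. -116.   62.] 0.91 [[427. 193.]]
lid_hinge [564. -85. 147.] 0.82 [[423. 244.]]
lid_hinge [641.  80.  59.] 0.72 [[340. 218.]]
lid_edge [ 800. -190.   58.] 0.79 [[455. 149.]]
lid_edge [783. -64.  63.] 0.73 [[402. 156.]]
lid_edge [738.  82.  61.] 0.72 [[339. 176.]]
pan [527. -94.   3.] 0.26 [[416. 270.]]
balance [527. -94.   5.] 0.93 [[416. 271.]]
wash_bottle [ 475. -340.   -0.] 0.77 [[521. 290.]]
dish [497. 125.   2.] 0.58 [[322. 285.]]
tube_rack [541. 294.   4.] 0.77 [[247. 267.]]
crop 346 133
```

View pics/top1.png

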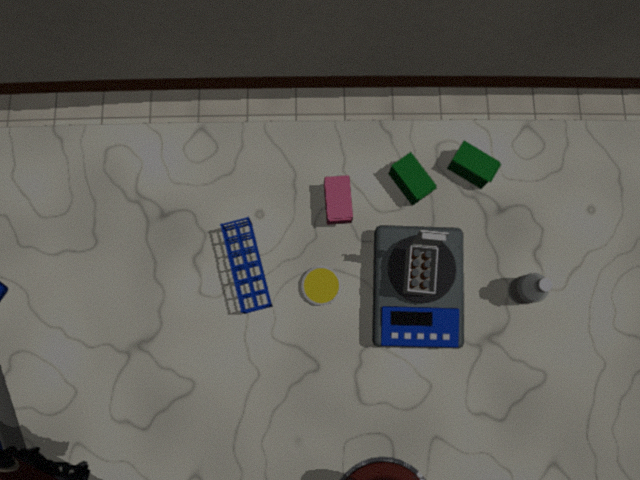

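View pics/top_crop.png

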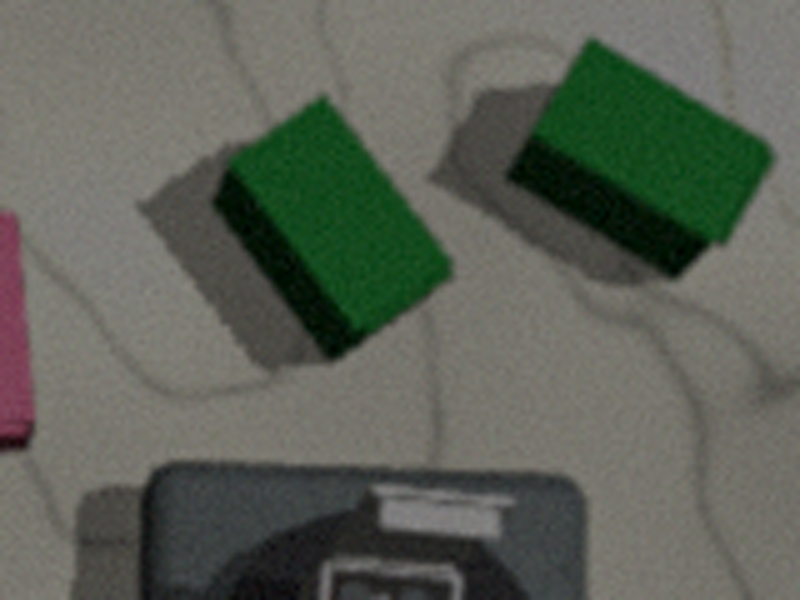

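View pics/scene_crop.png

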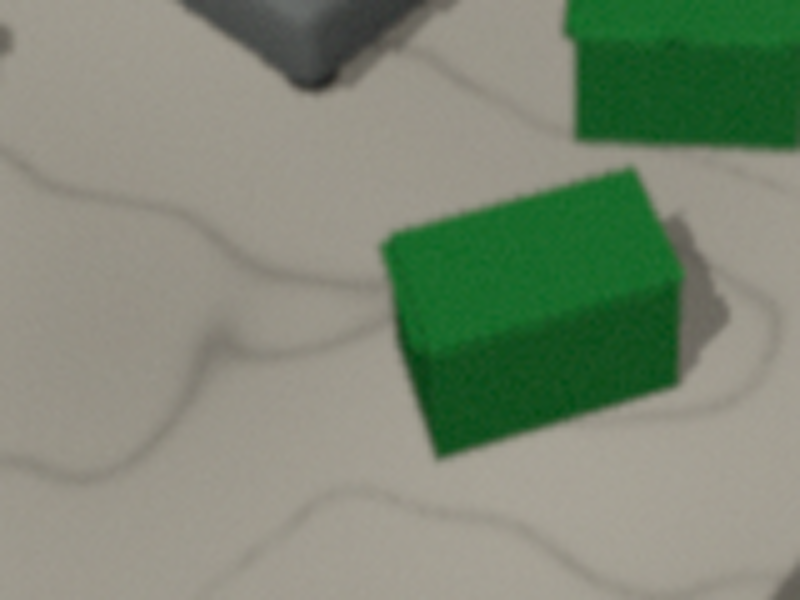

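The candidates in the top view are white on the pan (421,268), green (412,178), green (474,164) and pink (338,200). Only the white, open box on the pan fits. I'll confirm it in an enlarged crop and measure its yaw there.

```bash
python3 - <<'E'
from h import *
c=manip.camera('top'); im=cv2.cvtColor(c['frame'],cv2.COLOR_RGB2BGR)
x0,y0=371,222
k=im[y0:y0+90,x0:x0+120]
from scipy.optimize import minimize
g=cv2.GaussianBlur(im.astype(np.float32).min(axis=2),(0,0),0.8)
def rim(p,a=46.5,b=27.5,z=145):
    t=np.linspace(-1,1,40); o=np.ones(40)
    L=np.vstack([np.c_[t*a,o*b],np.c_[t*a,-o*b],np.c_[-o*a,t*b]])
    w=np.array([[np.cos(p[2]),-np.sin(p[2])],[np.sin(p[2]),np.cos(p[2])]])
    return np.c_[(L@w.T)+p[:2],np.full(len(L),z)]
def cost(p):
    u=proj(c,rim(p)).astype(np.float32); return -cv2.remap(g,u[:,0:1],u[:,1:2],cv2.INTER_LINEAR).mean()
best=min(((cost((x,y,w)),x,y,w) for x in range(504,533,3) for y in range(-98,-70,3) for w in np.arange(-.4,.41,.05)))
r=minimize(cost,best[1:],method='Nelder-Mead',options=dict(initial_simplex=[np.array(best[1:])+d for d in ([0,0,0],[3,0,0],[0,3,0],[0,0,.05])]))
print(best,r.x,r.fun)
big=cv2.resize(k,(800,600),interpolation=cv2.INTER_CUBIC)
for u in proj(c,rim(r.x))[::6]: cv2.circle(big,tuple(int(v) for v in ((u-[x0,y0]+.5)*6.667)),2,(0,0,255),-1)
cv2.imwrite('pics/topc2.png',big)
for n in ('lid_edge','lid_hinge'):
  for cam in('scene','top'): print(n,cam,[(np.round(d['point']).tolist(),round(d['score'],2)) for d in manip.landmark_of(n,cam) if abs(d['point'][0]-560)<50 and d['point'][2]>100])
E
```

```text
(np.float32(-84.50066), 513, -83, np.float64(-0.10000000000000009)) [ 5.14256474e+02 -8.24668931e+01 -1.17201129e-01] -88.53955841064453
lid_edge scene [([572.0, -87.0, 244.0], 0.8)]
lid_edge top [([575.0, -91.0, 243.0], 0.63)]
lid_hinge scene [([562.0, -92.0, 144.0], 0.61)]
lid_hinge top [([566.0, -87.0, 144.0], 0.61)]
```

View pics/topc2.png

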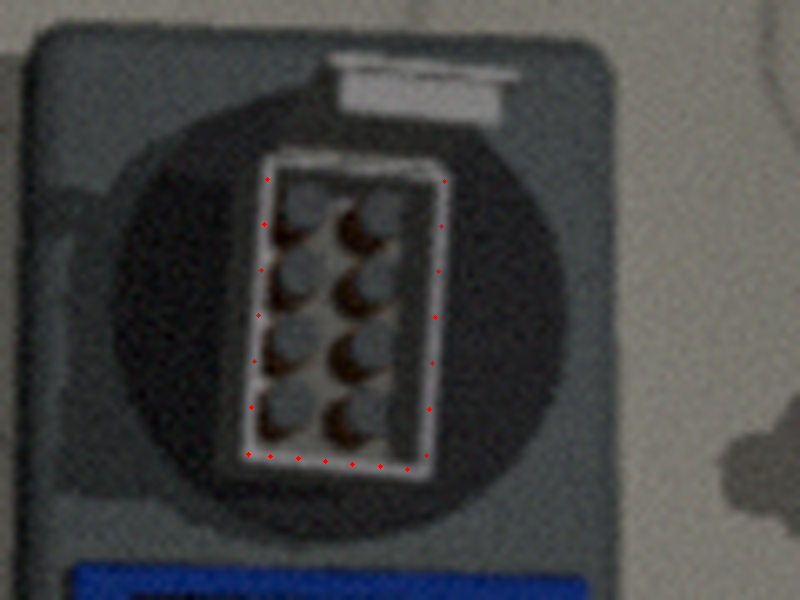

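The crop confirms the white open box on the pan. Its rim runs from (265,155) to (430,475) in the crop, with the lid standing upright behind at (420,95). That gives a centre of about (515,-83), a yaw of about -0.117 rad and a hinge near (565,-89,145). I'll move behind the lid with the fingers closed.

```bash
python3 -m handwheel '[{"delta_pos":[0.63,-0.92,0.4],"rot":[0,0,0.049],"gripper":1},{"delta_pos":[0.63,-0.92,0.4],"rot":[0,0,0.049],"gripper":1},{"delta_pos":[0.63,-0.92,0.4],"rot":[0,0,0.049],"gripper":1},{"delta_pos":[0.63,-0.92,0.4],"rot":[0,0,0.049],"gripper":1},{"delta_pos":[0.63,-0.92,0.4],"rot":[0,0,0.049],"gripper":1}]' | tail -c 500
python3 -m handwheel '[{"delta_pos":[0.63,-0.92,0],"rot":[0,0,0],"gripper":1},{"delta_pos":[0.63,-0.92,0],"rot":[0,0,0],"gripper":1},{"delta_pos":[0.63,-0.92,0],"rot":[0,0,0],"gripper":1},{"delta_pos":[0.63,-0.92,0],"rot":[0,0,0],"gripper":1},{"delta_pos":[0.63,-0.92,0],"rot":[0,0,0],"gripper":1}]' | tail -c 500
python3 -m handwheel '[{"delta_pos":[0.63,-0.92,0],"rot":[0,0,0],"gripper":1},{"delta_pos":[0.63,-0.92,0],"rot":[0,0,0],"gripper":1},{"delta_pos":[0.63,-0.92,0],"rot":[0,0,0],"gripper":1},{"delta_pos":[0.63,-0.92,0],"rot":[0,0,0],"gripper":1},{"delta_pos":[0.63,-0.92,0],"rot":[0,0,0],"gripper":1}]' | tail -c 500
```

```text
clock: 1.87
tcp_pos: [265.0, 461.6, 294.5]
orientation: [0.002, 0.061, 0.998, 0.001]
ft_force: [0.5, 0.3, 0.8]
opening: 0.301
grip_force: 0.0
clock: 2.28
tcp_pos: [360.0, 321.5, 291.3]
orientation: [0.001, 0.063, 0.998, -0.001]
ft_force: [-0.8, -0.2, -0.3]
opening: -0.004
grip_force: 0.0
clock: 2.7
tcp_pos: [454.1, 183.4, 291.0]
orientation: [0.001, 0.063, 0.998, -0.001]
ft_force: [-0.3, 0.5, -0.1]
opening: -0.005
grip_force: 0.0
```

```bash
python3 -m handwheel '[{"delta_pos":[0.64,-0.91,0],"rot":[0,0,0],"gripper":1},{"delta_pos":[0.64,-0.91,0],"rot":[0,0,0],"gripper":1},{"delta_pos":[0.64,-0.91,0],"rot":[0,0,0],"gripper":1},{"delta_pos":[0.64,-0.91,0],"rot":[0,0,0],"gripper":1},{"delta_pos":[0.64,-0.91,0],"rot":[0,0,0],"gripper":1}]' | tail -c 500
python3 -m handwheel '[{"delta_pos":[0.64,-0.91,0],"rot":[0,0,0],"gripper":1},{"delta_pos":[0.64,-0.91,0],"rot":[0,0,0],"gripper":1},{"delta_pos":[0.64,-0.91,0],"rot":[0,0,0],"gripper":1},{"delta_pos":[0.64,-0.91,0],"rot":[0,0,0],"gripper":1},{"delta_pos":[0.64,-0.91,0],"rot":[0,0,0],"gripper":1}]' | tail -c 500
python3 - <<'E'
from h import *
s=manip.sense(); c=shot('scene','s2.png')
for n in ('lid_edge','lid_hinge','grip'):
  for cam in('scene',): print(n,cam,[(np.round(d['point']).tolist(),round(d['score'],2)) for d in manip.landmark_of(n,cam) if abs(d['point'][0]-540)<60 and d['point'][2]>100])
im=cv2.imread('pics/s2.png')[130:370,150:470]; cv2.imwrite('pics/s2c.png',cv2.resize(im,(800,600)))
E
```

```text
clock: 3.12
tcp_pos: [549.8, 47.2, 290.5]
orientation: [0.0, 0.062, 0.998, -0.001]
ft_force: [-1.2, -0.2, -0.6]
opening: -0.004
grip_force: 0.0
clock: 3.53
tcp_pos: [645.7, -89.4, 289.1]
orientation: [-0.001, 0.061, 0.998, -0.001]
ft_force: [-1.0, 0.7, -1.4]
opening: -0.003
grip_force: 0.0
lid_edge scene [([572.0, -90.0, 247.0], 0.59)]
lid_hinge scene [([562.0, -90.0, 144.0], 0.57)]
grip scene [([515.0, -81.0, 126.0], 0.95)]
```

View pics/s2c.png

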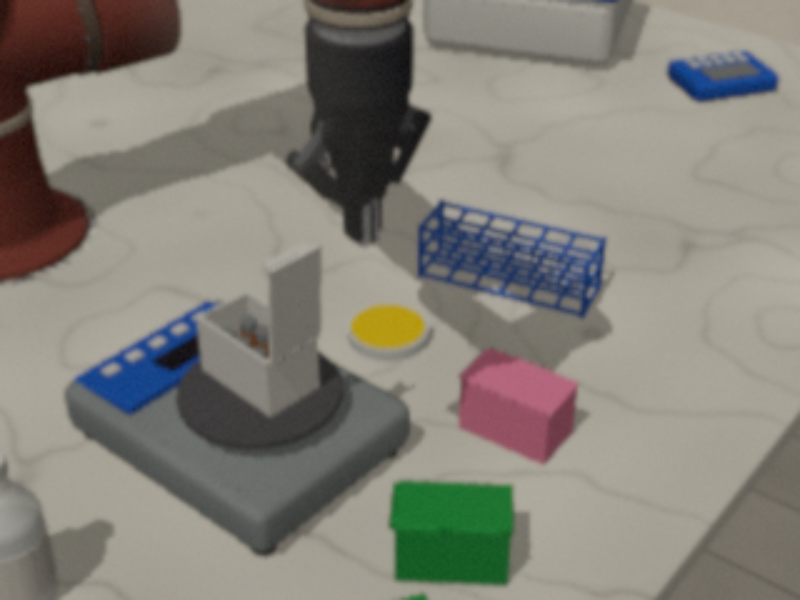

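The fingers are closed and hang behind and clear of the lid, with the tip at about (362,235) in the crop. The lid is upright at (295,300). I'll lower behind it and push.

```bash
python3 -m handwheel '[{"delta_pos":[0,0,-0.12],"rot":[0,0,0],"gripper":1},{"delta_pos":[0,0,-0.24],"rot":[0,0,0],"gripper":1},{"delta_pos":[0,0,-0.36],"rot":[0,0,0],"gripper":1},{"delta_pos":[0,0,-0.44],"rot":[0,0,0],"gripper":1},{"delta_pos":[0,0,-0.44],"rot":[0,0,0],"gripper":1}]' | tail -c 500
python3 -m handwheel '[{"delta_pos":[-0.1,0,0],"rot":[0,0,0],"gripper":1},{"delta_pos":[-0.2,0,0],"rot":[0,0,0],"gripper":1},{"delta_pos":[-0.3,0,0],"rot":[0,0,0],"gripper":1},{"delta_pos":[-0.38,0,0],"rot":[0,0,0],"gripper":1},{"delta_pos":[-0.46,0,0],"rot":[0,0,0],"gripper":1}]' | tail -c 500
python3 -m handwheel '[{"delta_pos":[-0.04,0.004,0.01],"rot":[0,0,0],"gripper":1},{"delta_pos":[-0.08,0.008,0.01],"rot":[0,0,0],"gripper":1},{"delta_pos":[-0.12,0.012,0.01],"rot":[0,0,0],"gripper":1},{"delta_pos":[-0.16,0.016,0.01],"rot":[0,0,0],"gripper":1},{"delta_pos":[-0.2,0.02,0.01],"rot":[0,0,0],"gripper":1}]' | tail -c 500
python3 - <<'E'
from h import *
c=manip.camera('scene')
for n in ('lid_edge','lid_hinge','grip'):
  print(n,[(np.round(d['point']).tolist(),round(d['score'],2)) for d in manip.landmark_of(n,'scene') if abs(d['point'][0]-540)<60 and d['point'][2]>100])
E
```

```text
clock: 4.15
tcp_pos: [641.2, -83.0, 221.9]
orientation: [-0.003, 0.058, 0.998, 0.001]
ft_force: [-0.3, -0.3, -1.0]
opening: 0.002
grip_force: 0.0
clock: 4.57
tcp_pos: [574.1, -84.2, 227.1]
orientation: [0.001, 0.058, 0.998, -0.0]
ft_force: [0.6, 0.6, 0.5]
opening: 0.002
grip_force: 0.2
clock: 4.98
tcp_pos: [544.0, -81.8, 227.0]
orientation: [0.0, 0.059, 0.998, -0.0]
ft_force: [0.7, 0.8, -0.3]
opening: -0.001
grip_force: 0.1
lid_edge [([525.0, -85.0, 237.0], 0.75)]
lid_hinge [([565.0, -93.0, 141.0], 0.89)]
grip [([516.0, -85.0, 124.0], 0.67)]
```

```bash
python3 -m handwheel '[{"delta_pos":[-0.05,0,-0.03],"rot":[0,0,0],"gripper":1},{"delta_pos":[-0.1,0,-0.06],"rot":[0,0,0],"gripper":1},{"delta_pos":[-0.15,0,-0.1],"rot":[0,0,0],"gripper":1},{"delta_pos":[-0.22,0.01,-0.18],"rot":[0,0,0],"gripper":1},{"delta_pos":[-0.28,0.01,-0.27],"rot":[0,0,0],"gripper":1}]' | tail -c 500
python3 -m handwheel '[{"delta_pos":[-0.03,0,-0.07],"rot":[0,0,0],"gripper":1},{"delta_pos":[-0.05,0,-0.13],"rot":[0,0,0],"gripper":1},{"delta_pos":[-0.06,0,-0.17],"rot":[0,0,0],"gripper":1},{"delta_pos":[-0.06,0,-0.2],"rot":[0,0,0],"gripper":1},{"delta_pos":[-0.06,0,-0.22],"rot":[0,0,0],"gripper":1}]' | tail -c 500
python3 - <<'E'
from h import *
c=shot('scene','s3.png')
for n in ('lid_edge','lid_hinge','grip'):
  print(n,[(np.round(d['point']).tolist(),round(d['score'],2)) for d in manip.landmark_of(n,'scene') if abs(d['point'][0]-520)<80 and d['point'][2]>100])
im=cv2.imread('pics/s3.png')[200:320,180:340]; cv2.imwrite('pics/s3c.png',cv2.resize(im,(800,600)))
E
```

```text
clock: 5.6
tcp_pos: [501.5, -80.4, 185.9]
orientation: [0.0, 0.059, 0.998, -0.0]
ft_force: [1.2, 0.1, -0.4]
opening: -0.001
grip_force: 0.1
clock: 6.02
tcp_pos: [493.3, -80.5, 152.8]
orientation: [-0.0, 0.059, 0.998, 0.0]
ft_force: [0.0, 0.1, 1.0]
opening: 0.004
grip_force: 0.1
lid_edge [([462.0, -75.0, 153.0], 0.79)]
lid_hinge [([564.0, -90.0, 143.0], 0.83)]
grip [([516.0, -84.0, 128.0], 0.67)]
```

View pics/s3c.png

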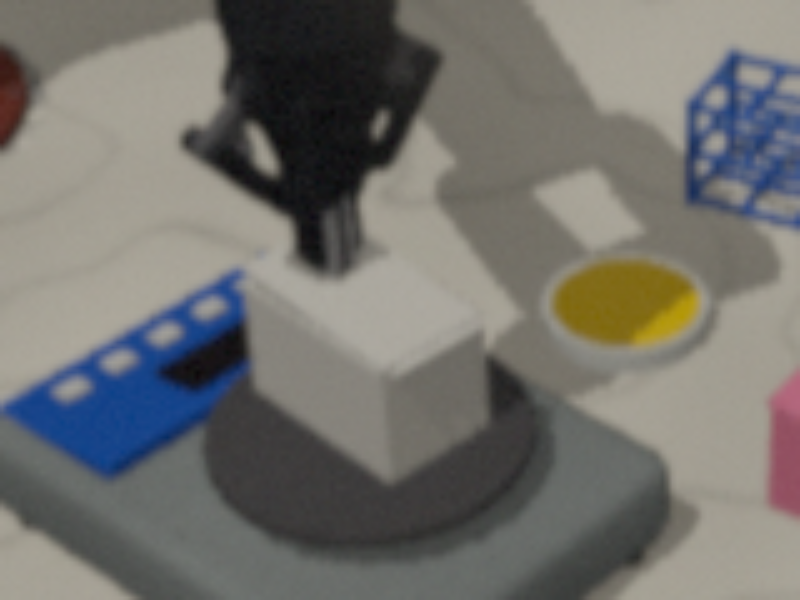

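The lid is nearly shut, with the finger tip on it at (330,270). I'll press down gently until the force rises.

```bash
python3 -m handwheel '[{"delta_pos":[0,0,-0.01],"rot":[0,0,0],"gripper":1},{"delta_pos":[0,0,-0.02],"rot":[0,0,0],"gripper":1},{"delta_pos":[0,0,-0.03],"rot":[0,0,0],"gripper":1},{"delta_pos":[0,0,-0.03],"rot":[0,0,0],"gripper":1},{"delta_pos":[0,0,-0.03],"rot":[0,0,0],"gripper":1}]' | tail -c 500
```

```text
clock: 6.63
tcp_pos: [493.5, -80.5, 149.0]
orientation: [0.0, 0.059, 0.998, -0.0]
ft_force: [0.7, 0.2, 0.9]
opening: -0.005
grip_force: 0.4
```

```bash
python3 -m handwheel '[{"delta_pos":[0,0,-0.01],"rot":[0,0,0],"gripper":1},{"delta_pos":[0,0,-0.015],"rot":[0,0,0],"gripper":1},{"delta_pos":[0,0,-0.02],"rot":[0,0,0],"gripper":1},{"delta_pos":[0,0,-0.02],"rot":[0,0,0],"gripper":1},{"delta_pos":[0,0,-0.02],"rot":[0,0,0],"gripper":1}]' | tail -c 500
```

```text
clock: 7.05
tcp_pos: [493.6, -80.6, 148.5]
orientation: [0.0, 0.059, 0.998, -0.0]
ft_force: [-6.8, 1.2, 13.4]
opening: 0.001
grip_force: 6.4
```

There's firm contact at 13 N, so the lid is on its stop. I'll lift, open, and re-measure the closed box.

```bash
python3 -m handwheel '[{"delta_pos":[0,0,0.05],"rot":[0,0,0],"gripper":1},{"delta_pos":[0,0,0.25],"rot":[0,0,0],"gripper":1},{"delta_pos":[0.15,-0.01,0.5],"rot":[0,0,0],"gripper":0},{"delta_pos":[0.15,-0.01,0.6],"rot":[0,0,0],"gripper":-1},{"delta_pos":[0.15,-0.01,0.6],"rot":[0,0,0],"gripper":-1}]' | tail -c 500
python3 -m handwheel '[{"delta_pos":[0,0,0],"rot":[0,0,0],"gripper":-1},{"delta_pos":[0,0,0],"rot":[0,0,0],"gripper":-1},{"delta_pos":[0,0,0],"rot":[0,0,0],"gripper":-1},{"delta_pos":[0,0,0],"rot":[0,0,0],"gripper":-1},{"delta_pos":[0,0,0],"rot":[0,0,0],"gripper":-1}]' | tail -c 500
python3 - <<'E'
from h import *
s=manip.sense()
Rt=Rot.from_quat(np.array(s['orientation'])[[1,2,3,0]]).as_matrix()
for cam in ('scene','wrist','top'):
  c=shot(cam,cam+'4.png')
  for n in ('lid_edge','lid_hinge','grip','pan'):
    print(n,cam,[(np.round(d['point']).tolist(),round(d['score'],2)) for d in manip.landmark_of(n,cam) if abs(d['point'][0]-520)<80 and d['point'][2]>60])
  if cam=='wrist': np.savez('w4.npz',T=c['T_tool_cam'],K=c['intrinsics'],D=c['D'],p=s['tcp_pos'],R=Rt)
E
```

```text
clock: 7.47
tcp_pos: [518.7, -82.7, 241.5]
orientation: [0.004, 0.059, 0.998, -0.001]
ft_force: [0.5, -0.5, 0.7]
opening: 0.422
grip_force: 0.0
clock: 7.88
tcp_pos: [515.0, -81.8, 234.3]
orientation: [-0.001, 0.059, 0.998, 0.0]
ft_force: [-0.5, -0.0, 0.1]
opening: 1.002
grip_force: 0.0
lid_edge scene [([464.0, -75.0, 146.0], 0.91)]
lid_hinge scene [([567.0, -92.0, 141.0], 0.88)]
grip scene [([512.0, -83.0, 128.0], 0.89)]
pan scene [([518.0, -94.0, 85.0], 0.91)]
lid_edge wrist [([469.0, -74.0, 140.0], 0.79)]
lid_hinge wrist [([566.0, -91.0, 147.0], 0.76)]
grip wrist [([513.0, -83.0, 125.0], 0.6)]
pan wrist []
lid_edge top [([464.0, -76.0, 143.0], 0.77)]
lid_hinge top [([564.0, -87.0, 144.0], 0.98)]
grip top [([516.0, -84.0, 124.0], 0.64)]
pan top []
```

View pics/wrist4.png

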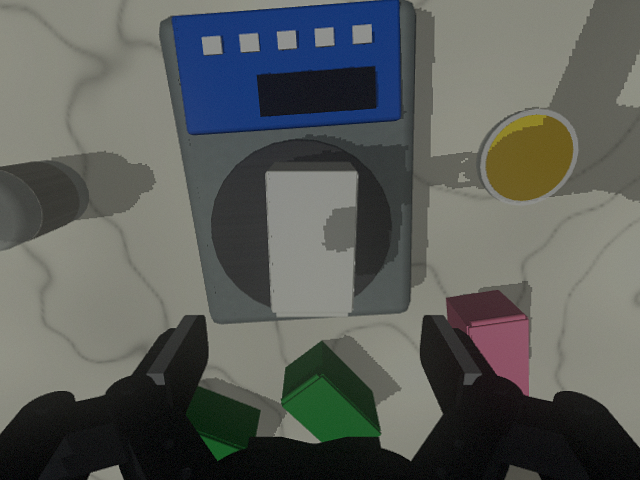

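The wrist view shows the lid shut: the lid top runs from (266,171) to (353,316), the pan lies around it, and the open fingers are at (205,320) and (422,320). I'll locate the lid corners by ray-plane intersection.

```bash
python3 - <<'E'
from h import *
w=np.load('w4.npz'); px=np.array([[266,171],[357,171],[353,316],[271,316]],float)
n=cv2.undistortPoints(px[:,None],w['K'],w['D'])[:,0]
T=w['T']; T=T.copy()
W=np.eye(4);W[:3,:3]=w['R'];W[:3,3]=w['p']; M=W@T
d=np.c_[n,np.ones(4)]@M[:3,:3].T; o=M[:3,3]
P=o+d*((149-o[2])/d[:,2])[:,None]; print(P.round(1)); m=P.mean(0)
print('mean',m.round(1)); f=(P[0]+P[1])/2;h=(P[2]+P[3])/2; print('len',np.linalg.norm(h-f),'yaw',np.arctan2(*(h-f)[1::-1]), 'width',np.linalg.norm(P[0]-P[1]))
print('tool y',w['R'][:,1])
E
```

```text
[[ 460.6 -105.1  149. ]
 [ 467.1  -50.1  149. ]
 [ 566.3  -60.9  149. ]
 [ 559.7 -117.5  149. ]]
mean [513.4 -83.4 149. ]
len 99.7888315758053 yaw -0.11621596762465364 width 55.365018185159805
tool y [1.17693449e-01 9.93049871e-01 4.53298580e-04]
```

```bash
python3 -m handwheel '[{"delta_pos":[0,-0.01,-0.1],"rot":[0,0,0],"gripper":-1},{"delta_pos":[0,-0.01,-0.2],"rot":[0,0,0],"gripper":-1},{"delta_pos":[0,-0.01,-0.3],"rot":[0,0,0],"gripper":-1},{"delta_pos":[0,-0.01,-0.4],"rot":[0,0,0],"gripper":-1},{"delta_pos":[0,-0.01,-0.5],"rot":[0,0,0],"gripper":-1}]' | tail -c 500
python3 -m handwheel '[{"delta_pos":[0,0,-0.1],"rot":[0,0,0],"gripper":-1},{"delta_pos":[0,0,-0.2],"rot":[0,0,0],"gripper":-1},{"delta_pos":[0,0,-0.3],"rot":[0,0,0],"gripper":-1},{"delta_pos":[0,0,-0.34],"rot":[0,0,0],"gripper":-1},{"delta_pos":[0,0,-0.34],"rot":[0,0,0],"gripper":-1}]' | tail -c 500
python3 -m handwheel '[{"delta_pos":[0,0,0],"rot":[0,0,0],"gripper":-1},{"delta_pos":[0,0,0],"rot":[0,0,0],"gripper":-1}]' | tail -c 500
```

```text
clock: 9.05
tcp_pos: [515.8, -83.5, 160.2]
orientation: [0.0, 0.059, 0.998, -0.0]
ft_force: [0.1, 0.2, 0.4]
opening: 0.999
grip_force: 0.0
clock: 9.47
tcp_pos: [514.5, -83.0, 107.9]
orientation: [-0.002, 0.059, 0.998, 0.0]
ft_force: [-0.1, -0.3, -0.6]
opening: 0.999
grip_force: 0.0
clock: 9.63
tcp_pos: [516.6, -83.7, 111.0]
orientation: [0.001, 0.059, 0.998, -0.0]
ft_force: [-0.1, -0.9, 0.3]
opening: 0.999
grip_force: 0.0
```

Well aligned; closing now.

```bash
python3 -m handwheel '[{"delta_pos":[0,0,0],"rot":[0,0,0],"gripper":0},{"delta_pos":[0,0,0],"rot":[0,0,0],"gripper":0.2},{"delta_pos":[0,0,0],"rot":[0,0,0],"gripper":0.4},{"delta_pos":[0,0,0],"rot":[0,0,0],"gripper":1},{"delta_pos":[0,0,0],"rot":[0,0,0],"gripper":1}]' | tail -c 500
python3 -m handwheel '[{"delta_pos":[0,0,0],"rot":[0,0,0],"gripper":1},{"delta_pos":[0,0,0],"rot":[0,0,0],"gripper":1},{"delta_pos":[0,0,0],"rot":[0,0,0],"gripper":1},{"delta_pos":[0,0,0],"rot":[0,0,0],"gripper":1},{"delta_pos":[0,0,0],"rot":[0,0,0],"gripper":1}]' | tail -c 500
python3 - <<'E'
from h import *
c=manip.camera('scene')
for n in ('lid_edge','lid_hinge','grip'):
  print(n,[(np.round(d['point']).tolist(),round(d['score'],2)) for d in manip.landmark_of(n,'scene') if abs(d['point'][0]-520)<80 and d['point'][2]>60])
E
```

```text
clock: 10.05
tcp_pos: [516.6, -83.6, 111.1]
orientation: [0.001, 0.059, 0.998, -0.0]
ft_force: [0.3, 0.2, 5.5]
opening: 0.667
grip_force: 66.6
clock: 10.47
tcp_pos: [516.6, -83.6, 111.1]
orientation: [0.001, 0.059, 0.998, -0.0]
ft_force: [-0.7, 0.5, 6.0]
opening: 0.668
grip_force: 66.7
lid_edge [([463.0, -76.0, 149.0], 0.74)]
lid_hinge [([566.0, -93.0, 142.0], 0.79)]
grip [([514.0, -84.0, 125.0], 0.78)]
```

```bash
python3 -m handwheel '[{"delta_pos":[0,0,0.02],"rot":[0,0,0],"gripper":1},{"delta_pos":[0,0,0.05],"rot":[0,0,0],"gripper":1},{"delta_pos":[0,0,0.1],"rot":[0,0,0],"gripper":1},{"delta_pos":[0,0,0.16],"rot":[0,0,0],"gripper":1},{"delta_pos":[0,0,0.22],"rot":[0,0,0],"gripper":1}]' | tail -c 500
python3 -m handwheel '[{"delta_pos":[0,0,0.08],"rot":[0,0,0],"gripper":1},{"delta_pos":[0,0,0.16],"rot":[0,0,0],"gripper":1},{"delta_pos":[0,0,0.24],"rot":[0,0,0],"gripper":1},{"delta_pos":[0,0,0.3],"rot":[0,0,0],"gripper":1},{"delta_pos":[0,0,0.32],"rot":[0,0,0],"gripper":1}]' | tail -c 500
for i in 1 2; do python3 -m handwheel '[{"delta_pos":[0,0,0],"rot":[0,0,0],"gripper":1},{"delta_pos":[0,0,0],"rot":[0,0,0],"gripper":1},{"delta_pos":[0,0,0],"rot":[0,0,0],"gripper":1},{"delta_pos":[0,0,0],"rot":[0,0,0],"gripper":1},{"delta_pos":[0,0,0],"rot":[0,0,0],"gripper":1}]' | tail -c 500; done
python3 - <<'E'
from h import *
c=shot('scene','s5.png')
for n in ('vial_box','lid_edge','lid_hinge','grip','wash_bottle','dish','tube_rack'):
  print(n,[(np.round(d['point']).tolist(),round(d['score'],2)) for d in manip.landmark_of(n,'scene') if d['point'][0]<620])
im=cv2.imread('pics/s5.png')[130:370,110:430]; cv2.imwrite('pics/s5c.png',cv2.resize(im,(800,600)))
E
```

```text
clock: 11.08
tcp_pos: [515.4, -83.4, 143.1]
orientation: [-0.001, 0.059, 0.998, 0.0]
ft_force: [-0.0, 0.1, -3.0]
opening: 0.675
grip_force: 65.7
clock: 11.5
tcp_pos: [517.0, -83.8, 193.8]
orientation: [0.002, 0.059, 0.998, -0.001]
ft_force: [0.1, 1.0, -2.6]
opening: 0.668
grip_force: 65.8
clock: 11.92
tcp_pos: [515.3, -83.3, 189.9]
orientation: [-0.001, 0.059, 0.998, 0.0]
ft_force: [0.6, -0.4, -2.7]
opening: 0.67
grip_force: 65.8
clock: 12.33
tcp_pos: [515.8, -83.5, 190.8]
orientation: [0.0, 0.059, 0.998, 0.0]
ft_force: [0.7, 0.5, -4.0]
opening: 0.67
grip_force: 65.8
vial_box [([516.0, -84.0, 165.0], 0.93)]
lid_edge [([460.0, -76.0, 227.0], 0.63), ([498.0, 128.0, 4.0], 0.45)]
lid_hinge [([565.0, -93.0, 224.0], 0.81), ([517.0, -86.0, 203.0], 0.39)]
grip [([516.0, -84.0, 204.0], 0.7)]
wash_bottle [([476.0, -337.0, -1.0], 0.64), ([525.0, -91.0, -1.0], 0.36)]
dish [([499.0, 128.0, 5.0], 0.69)]
tube_rack [([541.0, 295.0, 3.0], 0.88)]
```

View pics/s5c.png

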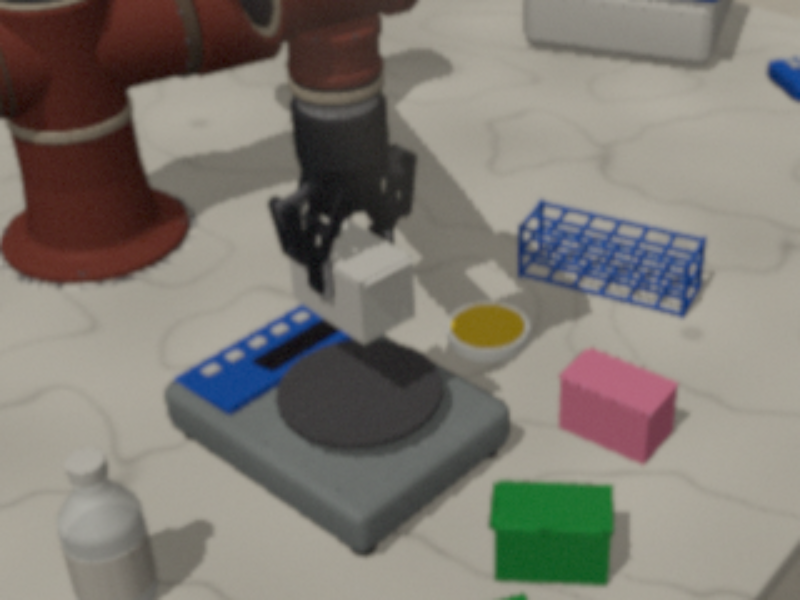

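The closed box hangs level in the fingers at (355,285), about 80 mm above the empty pan at (360,390), and the bystanders haven't moved. Handing in.

```bash
python3 -m handwheel '[{"delta_pos":[0,0,0],"rot":[0,0,0],"gripper":1},{"delta_pos":[0,0,0],"rot":[0,0,0],"gripper":1},{"delta_pos":[0,0,0],"rot":[0,0,0],"gripper":1},{"delta_pos":[0,0,0],"rot":[0,0,0],"gripper":1},{"delta_pos":[0,0,0],"rot":[0,0,0],"gripper":1}]' | tail -c 300
python3 -c "from rig import manip; print(manip.close_job())"
```

```text
clock: 13.15
tcp_pos: [515.8, -83.5, 190.8]
orientation: [0.0, 0.059, 0.998, -0.0]
ft_force: [-0.5, -0.0, -3.0]
opening: 0.669
grip_force: 65.8
the job is handed in; nothing more can be done
None
```

I shut the lid on the pan, lifted the closed box about 80 mm and handed the job in at 13 s, still holding it level and steady; the grip read about 66 N against the 20–60 N listed as safe (its force is fixed), and `close_job` returned no verdict.

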